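Lay out the stripped microscope's optics for cleaning

ROBOT

A 6-joint arm with a two-finger parallel gripper is mounted at the origin on the work surface. World frame = base frame: x ahead of the robot, y to its left, z up, the work surface at z = 0. Lengths are in m, angles in rad, forces in N, time in s.
With the tool pointing down it reaches from about 0.35 to 0.975 m from the base axis. Payload 4.9 kg.
Tool frame: the origin (TCP) lies on the front face of the gripper's body, between the roots of the fingers; the fingertips stand 73 mm ahead of it and the grasp point (between the pads) lies 54 mm ahead of it (tip_extent is the distance from the TCP to the fingertips, in m); y points along the fingers, x is the direction in which the jaws open and shut, and the axes are right-handed (so a half turn about y gives the same grasp; the last joint's range is limited). The gripper opens to 85 mm and grips with 20 to 120 N. Pads are 22 mm wide; open, the fingers measure 114 mm over their backs; the gripper's body (76 mm by 85 mm) begins 54 mm behind the grasp point. The pads swing forward as they close: fully open they stand 13 mm farther back than shut.
Start: joints at [1.2, 0.053, 1.613, -0, 1.476, -0.119], TCP at [0.156, 0.605, 0.304] pointing down, gripper open.
Joint ranges: [-3.01, 3.01], [-1.01, 2.22], [0.06, 2.58], [-1.02, 4.17], [0.09, 2.62], [-3.14, 3.14]. Speed limits (rad/s): [2.57, 2.57, 3.14, 3.14, 3.14, 3.14].

INTERFACE

Orientations are given as a unit quaternion [w, x, y, z].
In Python, from plant import state, grab_frame, camera_info, job_done, tip_extent gives the robot as it stands.
- The arm moves only by the tool carry_out, never from a script. Its argument "rows" is a list that holds one entry, the list of rows, each a list of 7 numbers: the turn, a rotation vector about the world's x, y, z as a fraction of full scale, then the shift along the world's x, y, z as a fraction of full scale, then the finger opening in mm, from 0 to 85.4. A call has 1 to 5 rows; each row shifts and turns the commanded pose from where the row before left it; what a row does not reach is not made up. Full scale, the value 1, is 40 mm for a shift and 4 degrees for a turn. A row lasts 1/10 s, in which the tool goes at most 50 mm and 8.59 degrees, less where a joint would pass 70% of its speed; a pose out of reach is approached as far as the arm can. A call with a number of a shift or a turn outside -1 to 1 is refused whole. A call with a gripper value outside its range is refused whole. The fingers move at their own pace and stop on an object; the grip force is fixed at half the most. Time passes only in rows, so rows that do not move let the fingers close. It gives the time, the measured TCP pose, the force and the opening at its end, in the units of the state.
- state(): the state, without advancing time (a new reading comes with each control period).
- grab_frame(name): name is "scene" or "side" or "wrist"; returns the picture (420x560x3 uint8, blue, green, red); there is no depth.
- camera_info(name): a dict with "intrinsics" (3x3 intrinsics, pixels), "k1" (the pictures are not rectified: a ray, as slopes to the right and down, at radius r is drawn at 1 + k1 r^2 times it, then the intrinsics apply), "xyz" and "rotation" of the camera in the world; the wrist camera has in their place "tool_from_camera" (4x4, takes a point from camera to tool coordinates, whose origin is the TCP and whose axes are the tool frame's). Camera axes: x right, y down, z forward; pixel columns grow to the right and rows downward; lengths in m; the calibration is good to about 2 mm. A picture is of the moment at which its call begins: read the wrist's pose just before it. camera_info takes no time and is no camera call.
- job_done(): hands the job in, once; it reports no verdict.
The state is a dict: "time": time; "joint_pos": joint angles; "joint_vel": joint speeds; "joint_efforts": joint torques, N m; "tool_pos": TCP position; "tool_rot": TCP orientation; "contact_force": force on the tool from outside, world axes, zero at the start; "ft_torque": the same for the moment, N m; "gripper_width": opening from 0.0 (shut) to 1.0 (fully open).
Only numpy, scipy, OpenCV 4.12 (cv2) and the standard library are available. Lean on these libraries where they do the work, as an engineer would, in place of code of your own. Each camera call takes 0.05 s, during which the arm holds its last target.

TASK

Finish stripping the microscope for cleaning and lay its parts out in the divided wooden tray: draw the filter slider straight out of the microscope's foot, keeping it level so that it does not bind, and lay it flat, lengthwise, in the long bay along the front of the tray. Behind it stand the three loose optical parts upright in the order in which the light meets them: the condenser in the left bay, the eyepiece in the right bay and the objective between them (left and right as seen from the robot). Set every part down gently without dropping or wrenching it, and leave the bottle, the jars and the dish where they are.

Things in the scene. Friction and masses are not known exactly. Their poses are not given: they have to be found in the camera images.
- microscope: Cream microscope, fixed, optics removed, 330 tall. Origin: under centre of foot; x from front (robot side) to pillar, y to its left, z up. Foot 200x140x48 (x,y,z). Slider channel along y through the foot, centred x=-20, 33 wide, z=26 to 36, mouth at y=+70. Black stage over it at z=128 to 136, x=-85 to 40, y=-58 to 58; pillar, knobs, limb and tube within y=-55 to 55. mm; yaw up to 0.2 rad
- filter_slider: Steel bar 30x160x8 mm (x,y,z), black upright tab at its +y end: 26x8, centred y=73, z=8 to 42. Loose, 120 g. Origin: centre of bar's underside; axes as the microscope's at start. Starts in the foot's channel, origin at y=60 to 68, z=26 in the microscope's frame, some 70 mm showing on the left. Draws out along microscope +y, light friction, 1 to 1.5 mm play; free once origin passes y=150
- tray: Shallow divided light-wood tray, dark green baize floor, fixed, 142x216 mm (x,y), yaw up to 0.3 rad. Origin: centre of underside; x to its rear (away from robot), y to its left as the robot sees it. Floor 4 thick; walls and dividers 4 thick, tops 10 above table. Front bay 57x208 inside, centred x=-39, y=0. Three rear bays 73x67 inside, centred x=30 and y=70 (left), 0 (middle), -70 (right)
- condenser: Condenser: widest loose optical part; black drum 40 mm across, 28 high, thin steel iris ring (43 across, look only) and lever on its lower half, steel-rimmed lens mount 33 across on top, 38 high in all. 110 g, stands upright. Origin: centre of underside; z up
- objective: Objective: all steel; 26 mm across at its dark knurled ring (5 to 16 up), 24 across from 17 to 34 up, then tapering to a nose 11 across at the top, 49 high. 90 g, stands upright on its threaded end (21 across). Origin: centre of underside; z up
- eyepiece: Eyepiece: black eyecup 34 mm across, 22 high, below; plain steel tube 24 across above it with a black top, 58 high in all. 70 g, stands upright on its eyecup. Origin: centre of underside; z up
- stain_bottle: Bystander: small round amber bottle with a paper label and black cap, 36 mm across, 72 mm high; loose. Origin: centre of its underside.
- specimen_jar: Bystander: round clear jar with a metal lid, 50 mm across, 58 mm high; loose. Origin: centre of its underside.
- petri_dish: Bystander: flat round covered glass dish, 55 mm across, 15 mm high; loose. Origin: centre of its underside.
- staining_jar: Bystander: square glass jar with a white lid, 42 x 42 mm, 60 mm high; loose. Origin: centre of its underside.
Mind the look-alikes: they are no part of the job. Leave any purple or red look-alike of the eyepiece alone.

How it is judged:
At the end, for the whole second after the job is handed in: Filter slider flat on the floor of the front bay, lengthwise (0.25 rad; centre within 16 mm across, 26 mm along). Condenser left, objective middle, eyepiece right in the rear bays, on the floor (4 mm), upright (0.1 rad), within 22 mm of the bay centre each way. All released and at rest (x of filter_slider in the frame of tray between -0.0548 and -0.0227 m and y of filter_slider in the frame of tray between -0.026 and 0.026 m and z of filter_slider in the frame of tray between 0 and 0.008 m and angle between each of filter_slider, condenser, objective, eyepiece's own z axis and vertical below 0.1 rad and linear speed of each of filter_slider, condenser, objective, eyepiece below 0.02 m/s and angular speed of each of filter_slider, condenser, objective, eyepiece below 0.3 rad/s and angle between the y axis of filter_slider and the y axis of tray, either way round below 0.25 rad and x of condenser in the frame of tray between 0.0083 and 0.0522 m and y of condenser in the frame of tray between 0.0486 and 0.0926 m and z of condenser in the frame of tray between 0 and 0.008 m and x of objective in the frame of tray between 0.0083 and 0.0522 m and y of objective in the frame of tray between -0.022 and 0.022 m and z of objective in the frame of tray between 0 and 0.008 m and x of eyepiece in the frame of tray between 0.0083 and 0.0522 m and y of eyepiece in the frame of tray between -0.0926 and -0.0486 m and z of eyepiece in the frame of tray between 0 and 0.008 m); the robot touches nothing.
It fails at once if the bottle, a jar or the dish is shifted more than 20 mm or tipped over (distance of any of stain_bottle, specimen_jar, petri_dish, staining_jar from where it was at the start of the episode above 0.02 m or angle between any of stain_bottle, specimen_jar, petri_dish, staining_jar's own z axis and vertical above 0.4 rad).
It fails at once if the filter slider is tilted more than 0.15 rad while its inner end is still over 10 mm inside the channel (y of filter_slider in the frame of microscope below 0.14 m and x of filter_slider in the frame of microscope below 0.03 m and z of filter_slider in the frame of microscope below 0.06 m and angle between filter_slider's own z axis and vertical above 0.15 rad).
It fails at once if the filter slider is wrenched against the microscope with more than 60 N (contact force between filter_slider and microscope above 60 N).
It fails at once if a part is dropped or thrown: it flies free at over 0.6 m/s (a fall of some 20 mm) ((contact force between condenser and anything else below 0.01 N and linear speed of condenser above 0.6 m/s) or (contact force between objective and anything else below 0.01 N and linear speed of objective above 0.6 m/s) or (contact force between eyepiece and anything else below 0.01 N and linear speed of eyepiece above 0.6 m/s) or (contact force between filter_slider and anything else below 0.01 N and linear speed of filter_slider above 0.6 m/s)).
It also fails if it takes over 112 s, if anything falls off the work surface, if the arm or the gripper's body presses on something with over 40 N, if the wrist force passes 120 N, or if a joint passes its speed limit or range.

## Working session

There is one attempt and no reset: what is moved stays moved. The work goes in short steps, Python scripts to look and compute and a tool call to move; the robot and the scene stay as the last step left them, time stands still between calls to the robot, and variables do not carry over. Pictures are saved under pics/ and viewed, and the job is handed in when it is done.

Besides the shell and the picture viewer there is one more tool, called after "Call:" as a command line: name --argument value ..., lists and objects as JSON in quotes. carry_out: Moves the arm, as the interface text tells. Shift numbers are shares of 40 mm and turn numbers shares of 4 degrees, none past 1 either way. Its arguments: {"type":"object","properties":{"rows":{"type":"array"}},"required":["rows"]}

```bash
ls; mkdir -p pics
python3 - <<'E'
from plant import *
import cv2,json
s=state();print(s)
for n in ["scene","side","wrist"]:
    cv2.imwrite(f"pics/{n}0.png",grab_frame(n)); print(n,camera_info(n))
print(tip_extent() if callable(tip_extent) else tip_extent)
E
```

```text
pics
{'time': 0.0, 'joint_pos': array([ 1.19999620e+00,  5.33281692e-02,  1.61429800e+00, -5.78406782e-06,
        1.47604037e+00, -1.18982020e-01]), 'joint_vel': array([-7.22837536e-04, -3.93575984e-04, -2.58780235e-04, -8.11100382e-06,
        2.24925984e-04, -1.22782838e-03]), 'joint_efforts': array([ 2.36659789e-04, -3.93688846e+01, -3.70172489e+01, -1.53270494e-04,
        7.30225642e-03, -9.48844075e-06]), 'tool_pos': array([0.15554058, 0.60483417, 0.30267828]), 'tool_rot': array([-0.55845082,  0.55920891,  0.4326259 , -0.43388122]), 'contact_force': array([ 0.26869109, -0.09035702, -0.10295386]), 'ft_torque': array([ 0.02908688, -0.03007448,  0.0096378 ]), 'gripper_width': 1.003146768127462}
scene {'intrinsics': array([[411.00399879,   0.        , 280.827139  ],
       [  0.        , 411.00399879, 209.89789774],
       [  0.        ,   0.        ,   1.        ]]), 'k1': 0.0005152534721711191, 'xyz': array([0.89618619, 0.41435486, 0.82552771]), 'rotation': array([-0.12312317,  0.37865644,  0.87750768, -0.26728309])}
side {'intrinsics': array([[489.31980015,   0.        , 275.62887478],
       [  0.        , 489.31980015, 215.09245505],
       [  0.        ,   0.        ,   1.        ]]), 'k1': 0.008992613583347539, 'xyz': array([ 0.37656731, -0.7546599 ,  1.01565937]), 'rotation': array([-0.34692735,  0.93499273, -0.06941245,  0.02473705])}
wrist {'intrinsics': array([[363.51896242,   0.        , 274.41456175],
       [  0.        , 363.51896242, 210.79108556],
       [  0.        ,   0.        ,   1.        ]]), 'k1': -0.059839969548345126, 'tool_from_camera': array([[ 9.99999742e-01,  2.99076777e-04,  6.52498894e-04,
         5.73374082e-05],
       [-5.50141169e-04, -2.64528566e-01,  9.64377693e-01,
        -7.01797445e-02],
       [ 4.61027569e-04, -9.64377804e-01, -2.64528333e-01,
         6.70623374e-02],
       [ 0.00000000e+00,  0.00000000e+00,  0.00000000e+00,
         1.00000000e+00]])}
0.0726
```

View pics/scene0.png

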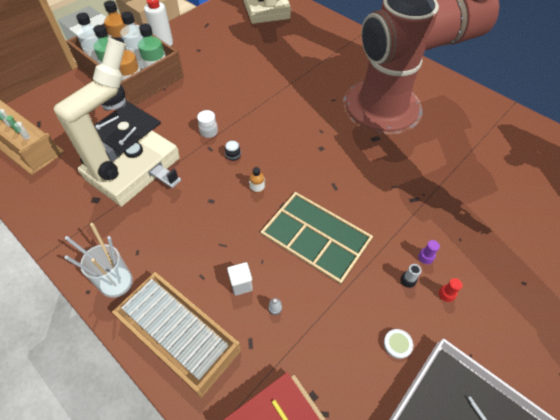

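View pics/side0.png

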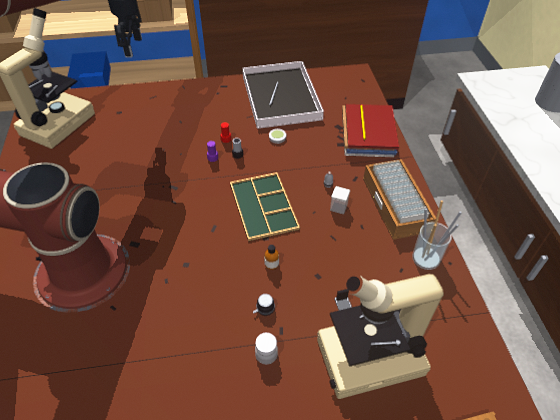

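View pics/wrist0.png

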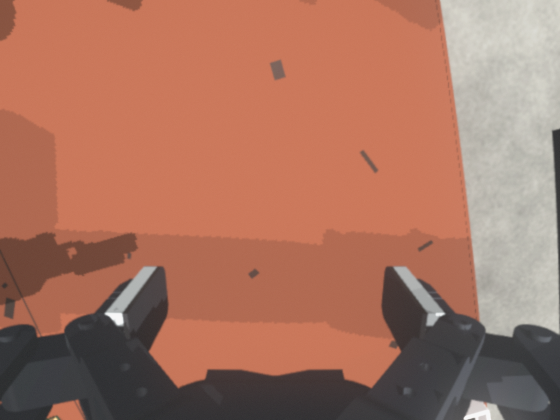

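```bash
cat > h.py <<'E'
import numpy as np, cv2
from scipy.spatial.transform import Rotation as R
from plant import *
def q(w): return R.from_quat([w[1],w[2],w[3],w[0]])
def cam(n,s=None):
    c=camera_info(n);K=c["intrinsics"];k=c["k1"]
    if n!="wrist": return K,k,np.array(c["xyz"]),q(c["rotation"]).as_matrix()
    s=s or state(); T=c["tool_from_camera"];Rt=q(s["tool_rot"]).as_matrix()
    return K,k,s["tool_pos"]+Rt@T[:3,3],Rt@T[:3,:3]
def ray(C,u,v):
    K,k,o,Rm=C
    d=cv2.undistortPoints(np.array([[[u,v]]],float),K,np.array([k,0,0,0.]))[0,0]
    return o,Rm@np.array([d[0],d[1],1])
def onz(C,u,v,z):
    o,d=ray(C,u,v); return o+d*(z-o[2])/d[2]
def proj(C,P):
    K,k,o,Rm=C
    p=(np.atleast_2d(P)-o)@Rm
    x=p[:,:2]/p[:,2:]; r2=(x**2).sum(1,keepdims=True)
    return (x*(1+k*r2))@K[:2,:2].T+K[:2,2]
def tri(C1,u1,C2,u2):
    o1,d1=ray(C1,*u1);o2,d2=ray(C2,*u2)
    t=np.linalg.lstsq(np.c_[d1,-d2],o2-o1,rcond=None)[0]
    a=o1+t[0]*d1;b=o2+t[1]*d2
    return (a+b)/2,np.linalg.norm(a-b)
E
python3 - <<'E'
from h import *
S=cam("scene");D=cam("side")
print(q(state()["tool_rot"]).as_matrix().round(3))
for n,a in dict(cond=(232,158),obj=(275,312),eye=(409,284),spec=(207,134),petri=(398,346),bottle=(257,189),stain=(241,288)).items(): print(n,onz(S,*a,0).round(3))
for n,a in dict(cond=(265,312),obj=(328,185),eye=(237,156),spec=(266,358),petri=(277,139),bottle=(271,267)).items(): print(n,onz(D,*a,0).round(3))
for n,z in (("scene",3),("side",3)):
    im=cv2.imread(f"pics/{n}0.png")
    r=[slice(180,300),slice(240,390)] if n=="scene" else [slice(160,250),slice(220,310)]
    cv2.imwrite(f"pics/{n}_tray.png",cv2.resize(im[r[0],r[1]],None,fx=5,fy=5,interpolation=cv2.INTER_CUBIC))
    r=[slice(90,220),slice(60,260)] if n=="scene" else [slice(240,400),slice(230,440)]
    cv2.imwrite(f"pics/{n}_mic.png",cv2.resize(im[r[0],r[1]],None,fx=3.7,fy=3.7,interpolation=cv2.INTER_CUBIC))
E
```

```text
[[ 0.249 -0.001 -0.968]
 [ 0.968 -0.001  0.249]
 [-0.002 -1.     0.   ]]
cond [ 0.446 -0.168  0.   ]
obj [0.674 0.206 0.   ]
eye [0.428 0.374 0.   ]
spec [ 0.434 -0.283  0.   ]
petri [0.557 0.432 0.   ]
bottle [ 0.473 -0.048 -0.   ]
stain [0.686 0.116 0.   ]
cond [ 0.435 -0.182  0.   ]
obj [0.67  0.201 0.   ]
eye [0.421 0.363 0.   ]
spec [ 0.422 -0.295  0.   ]
petri [0.554 0.423 0.   ]
bottle [ 0.466 -0.058  0.   ]
```

View pics/scene_mic.png

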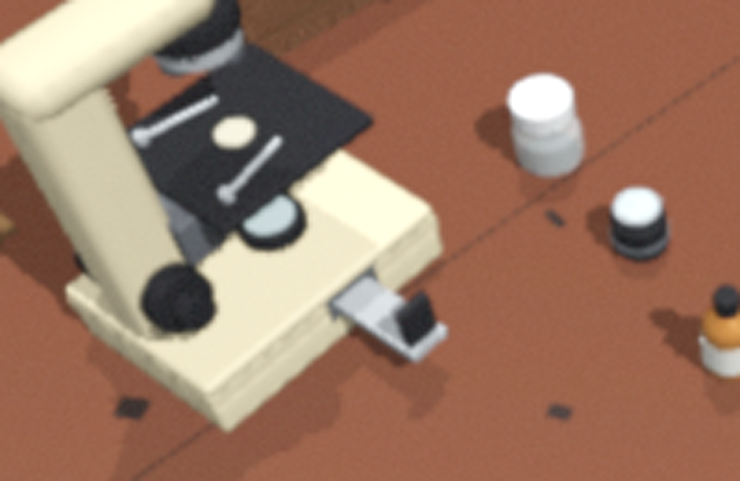

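View pics/side_mic.png

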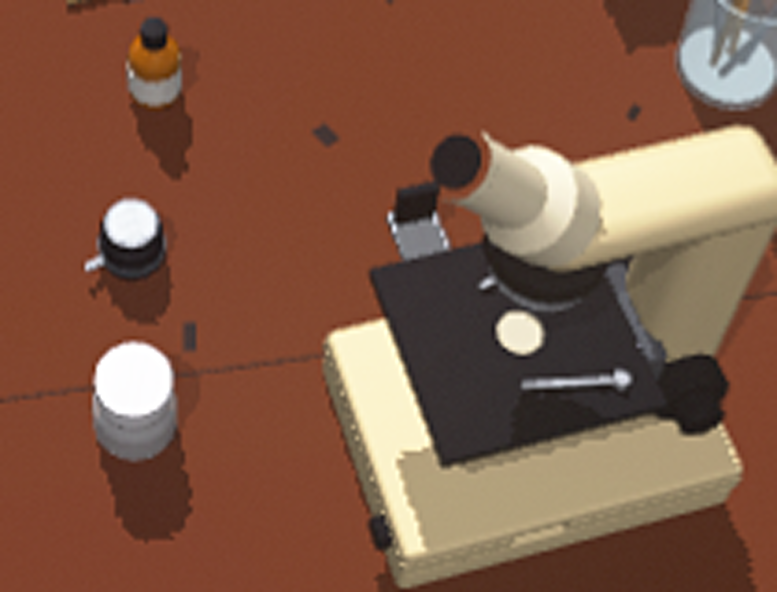

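View pics/scene_tray.png

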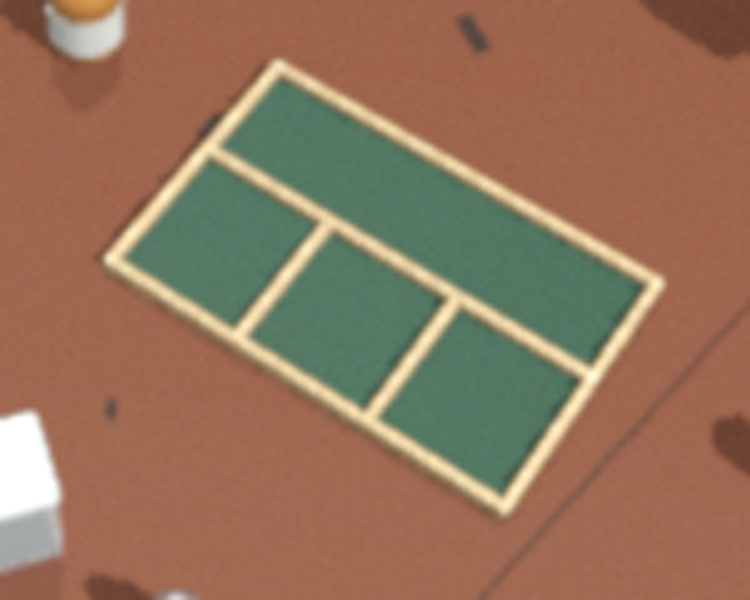

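Run:
```python
from h import *
im=cv2.imread("pics/scene0.png")[150:200,130:200]
a=cv2.resize(im,None,fx=8,fy=8,interpolation=cv2.INTER_CUBIC)
im=cv2.imread("pics/side0.png")[270:320,320:390]
b=cv2.resize(im,None,fx=8,fy=8,interpolation=cv2.INTER_CUBIC)
cv2.imwrite("pics/tab0.png",np.hstack([a,b])[:, :][:, :]); 
cv2.imwrite("pics/tab0.png",cv2.resize(np.vstack([a,b]),(560,800))[:600] if 0 else a);cv2.imwrite("pics/tab1.png",b)
S=cam("scene");D=cam("side")
P=[onz(S,240+u/5,180+v/5,0.010) for u,v in [(278,62),(663,282),(505,512),(106,260)]]
print("tray scene (FR,FL,RL,RR)",np.round(P,4))
P=np.array(P);print(P.mean(0),[np.linalg.norm(P[i]-P[i-1]) for i in range(4)])
im=cv2.imread("pics/side0.png");cv2.imwrite("pics/side_tray.png",cv2.resize(im[165:245,222:305],None,fx=7,fy=7,interpolation=cv2.INTER_CUBIC))
```

```text
tray scene (FR,FL,RL,RR) [[0.42   0.0344 0.01  ]
 [0.3913 0.2475 0.01  ]
 [0.5318 0.2658 0.01  ]
 [0.5599 0.053  0.01  ]]
[0.47574465 0.15015314 0.01      ] [np.float64(0.14115341971348663), np.float64(0.21503234192938173), np.float64(0.14163567399996488), np.float64(0.21466245884821517)]
```

View pics/tab0.png

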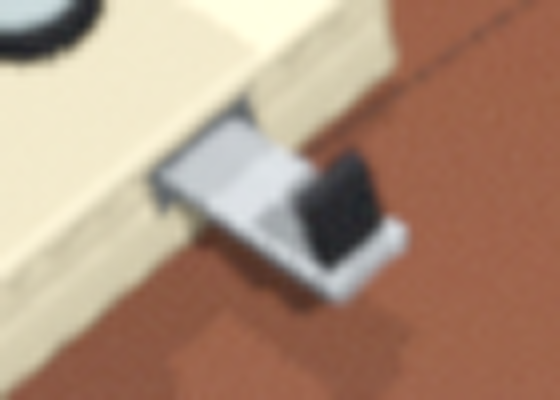

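View pics/tab1.png

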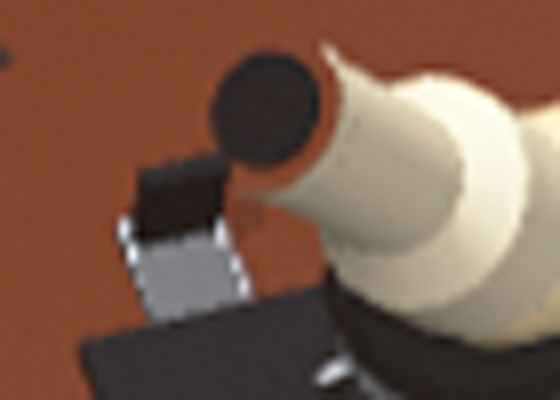

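View pics/side_tray.png

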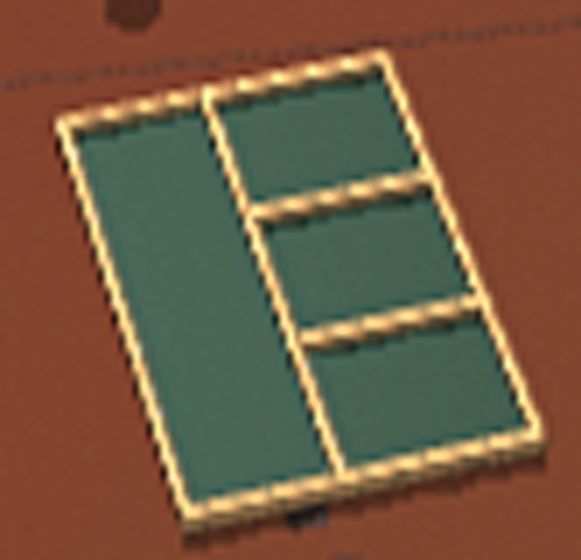

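Run:
```python
from h import *
S=cam("scene");D=cam("side")
Q=np.array([onz(D,222+u/7,165+v/7,0.010) for u,v in [(187,517),(62,120),(385,55),(540,430)]])
print("tray side",Q.round(4),Q.mean(0),[np.linalg.norm(Q[i]-Q[i-1]) for i in range(4)])
e=(Q[1]-Q[0]+Q[2]-Q[3]);print("yaw side",np.arctan2(-e[0],e[1]))
P=np.array([onz(S,240+u/5,180+v/5,0.010) for u,v in [(278,62),(663,282),(505,512),(106,260)]])
e=(P[1]-P[0]+P[2]-P[3]);print("yaw scene",np.arctan2(-e[0],e[1]))
f=lambda u,v,z:onz(S,130+u/8,150+v/8,z)
g=lambda u,v,z:onz(D,320+u/8,270+v/8,z)
L=f(335,283,.034);Rr=f(402,226,.034);m1=f(165,178,.034);m2=f(240,115,.034)
print("bar end",L,Rr,np.linalg.norm(L-Rr),"mouth",m1,m2); d=(L-m1)/np.linalg.norm(L-m1);print("dir",d,np.linalg.norm(L-m1)); d=(Rr-m2);print(d/np.linalg.norm(d),np.linalg.norm(d))
print("tab top scene",f(300,195,.068),f(350,150,.068),"outer top right",f(362,155,.068),"bottom outer",f(332,265,.034),f(382,218,.034))
print("tab top side",g(135,178,.068),g(225,158,.068),"bar edge l",g(122,222,.034),g(155,310,.034),g(250,298,.034))
# foot left-face top edge
F=[onz(S,60+u/3.7,90+v/3.7,.048) for u,v in [(68,292),(222,392),(440,210)]]
print(F)
```

```text
tray side [[0.4206 0.0311 0.01  ]
 [0.3928 0.2443 0.01  ]
 [0.5298 0.2622 0.01  ]
 [0.5578 0.0528 0.01  ]] [0.47522708 0.14762666 0.01      ] [np.float64(0.13892838525830778), np.float64(0.21499296184999445), np.float64(0.13816004137631072), np.float64(0.2112524739461868)]
yaw side 0.13127972067577223
yaw scene 0.1323882632911839
bar end [ 0.62482319 -0.18507352  0.034     ] [ 0.59692701 -0.18768816  0.034     ] 0.028018440141136008 mouth [ 0.63525177 -0.25515898  0.034     ] [ 0.60363171 -0.25891547  0.034     ]
dir [-0.14717767  0.98911007  0.        ] 0.07085709606620648
[-0.09371671  0.9955989   0.        ] 0.07154218107393442
tab top scene [ 0.62304825 -0.19257626  0.068     ] [ 0.60207825 -0.19554423  0.068     ] outer top right [ 0.60083753 -0.19145712  0.068     ] bottom outer [ 0.62112819 -0.19116619  0.034     ] [ 0.59915491 -0.19454688  0.034     ]
tab top side [ 0.59714222 -0.19475382  0.068     ] [ 0.6237324  -0.19210092  0.068     ] bar edge l [ 0.59798492 -0.18851934  0.034     ] [ 0.60075032 -0.21800421  0.034     ] [ 0.62835659 -0.21821461  0.034     ]
[array([ 0.75433066, -0.3781151 ,  0.048     ]), array([ 0.73207084, -0.23685918,  0.048     ]), array([ 0.53956394, -0.25941551,  0.048     ])]
```

Run:
```python
from h import *
a=cv2.imread("pics/scene0.png");b=cv2.imread("pics/side0.png")
z=lambda im,y,x,h,w,f:cv2.resize(im[y:y+h,x:x+w],None,fx=f,fy=f,interpolation=cv2.INTER_CUBIC)
cv2.imwrite("pics/e0.png",np.hstack([z(a,230,390,75,80,5),z(b,115,195,75,80,5)]))
cv2.imwrite("pics/c0.png",np.vstack([np.hstack([z(a,132,215,37,40,9),z(b,285,245,37,40,9)]),np.hstack([z(a,285,255,33,40,9),z(b,165,310,33,40,9)])]))
```

```text
(no output)
```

View pics/e0.png

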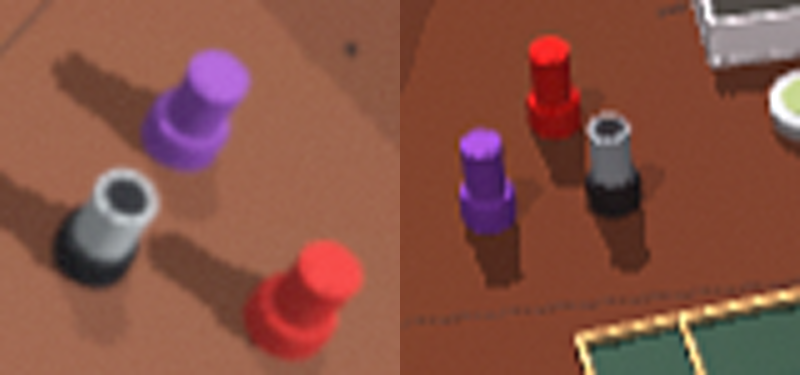

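View pics/c0.png

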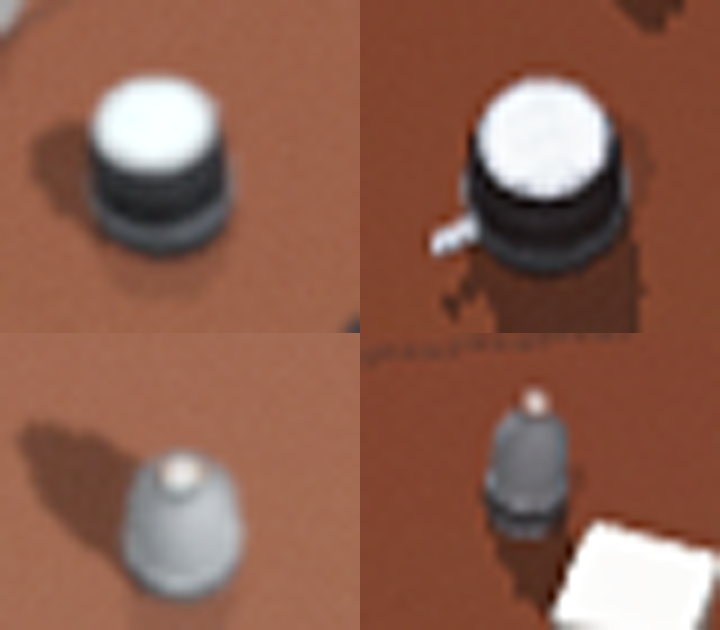

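Run:
```python
from h import *
S=cam("scene");D=cam("side")
for n,u,v,z in [("eye",(415,268.6),(236.6,140.4),.058),("purple",(433.6,245.2),(211.4,143),.058),("red",(456.2,283.6),(225,124),.058),("cond",(232.2,145.9),(265.2,300.2),.038),("obj",(275,300.2),(329.4,172.7),.049),("bottle",(257,169),(271.5,249),.072),("spec",(206.5,116),(266,341),.058),("stainjar",(239,271.5),(341,194),.06),("petri",(398.5,342),(277.5,136),.015)]:
    p,e=tri(S,u,D,v); print(n,p.round(4),round(e*1e3,1),"mm | scene",onz(S,*u,z)[:2].round(4),"side",onz(D,*v,z)[:2].round(4))
```

```text
eye [0.4241 0.3668 0.0587] 0.3 mm | scene [0.4235 0.3668] side [0.4242 0.3674]
purple [0.3494 0.3655 0.0592] 0.1 mm | scene [0.3484 0.3655] side [0.3494 0.3669]
red [0.3962 0.4459 0.0605] 0.1 mm | scene [0.3945 0.446 ] side [0.3962 0.449 ]
cond [ 0.4371 -0.1725  0.0364] 0.2 mm | scene [ 0.4381 -0.1714] side [ 0.4369 -0.1734]
obj [0.6697 0.2013 0.0492] 0.0 mm | scene [0.6697 0.2012] side [0.6698 0.2014]
bottle [ 0.4675 -0.0523  0.0682] 3.3 mm | scene [ 0.468  -0.0494] side [ 0.4685 -0.0561]
spec [ 0.424  -0.2839  0.0589] 0.3 mm | scene [ 0.4233 -0.2846] side [ 0.4242 -0.2835]
stainjar [0.6791 0.1077 0.059 ] 1.5 mm | scene [0.6787 0.1084] side [0.6794 0.1065]
petri [0.5549 0.4272 0.0096] 2.9 mm | scene [0.5557 0.4277] side [0.555  0.4196]
```

Call:
carry_out --rows '[[[0,0,0.53,0.67,-0.6,-0.37,50],[0,0,0.53,0.67,-0.6,-0.37,50],[0,0,0.53,0.67,-0.6,-0.37,50],[0,0,0.53,0.67,-0.6,-0.37,50],[0,0,0.53,0.67,-0.6,-0.37,50]]]'

```text
time: 0.65
tool_pos: [0.2904, 0.4841, 0.229]
tool_rot: [-0.516, 0.516, 0.483, -0.484]
contact_force: [0.6, 0.4, 0.4]
gripper_width: 0.586
```

Call:
carry_out --rows '[[[0,0,0.53,0.67,-0.6,-0.37,50],[0,0,0.53,0.67,-0.6,-0.37,50],[0,0,0.53,0.67,-0.6,-0.37,50],[0,0,0.53,0.67,-0.6,-0.37,50],[0,0,0.53,0.67,-0.6,-0.37,50]]]'

```text
time: 1.15
tool_pos: [0.4245, 0.364, 0.1551]
tool_rot: [0.469, -0.469, -0.529, 0.529]
contact_force: [0.2, 0.2, -0.1]
gripper_width: 0.584
```

Call:
carry_out --rows '[[[0,0,0,0,0,0,50],[0,0,0,0,0,0,50]]]'

```text
time: 1.35
tool_pos: [0.4237, 0.3646, 0.1552]
tool_rot: [0.47, -0.47, -0.528, 0.529]
contact_force: [0.6, 0.0, -0.2]
gripper_width: 0.588
```

```bash
cat >> h.py <<'E'
def show():
    s=state();m=q(s["tool_rot"]).as_matrix()
    print("t",round(s["time"],2),"pos",s["tool_pos"].round(4),"xang",np.arctan2(m[1,0],m[0,0]).round(4),"down",m[:,1].round(4),"F",np.round(s["contact_force"],1),"w",round(s["gripper_width"]*85.4,1))
    return s
E
python3 - <<'E'
from h import *
s=show();cv2.imwrite("pics/w1.png",grab_frame("wrist"))
C=cam("wrist",s);print(proj(C,[[.424,.367,.058],[.424,.367,0]]))
E
```

```text
t 1.35 pos [0.4237 0.3646 0.1552] xang 1.6869 down [-1.6e-03 -6.0e-04 -1.0e+00] F [ 0.6  0.  -0.2] w 50.2
[[278.73720279 253.35262221]
 [277.69387957 219.67427921]]
```

View pics/w1.png

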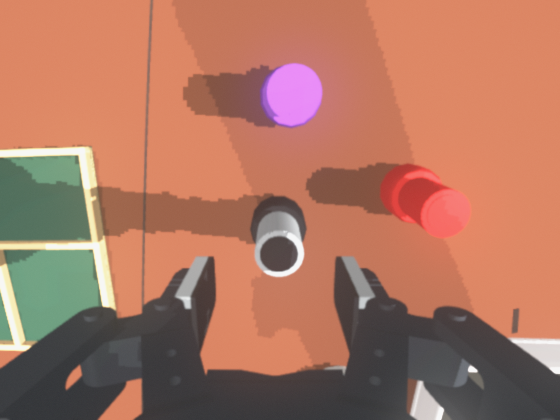

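Call:
carry_out --rows '[[[0,0,0,0,0.06,-0.4,50],[0,0,0,0,0,-0.5,50],[0,0,0,0,0,-0.47,50],[0,0,0,0,0,0,0],[0,0,0,0,0,0,0]]]'

```text
time: 1.9
tool_pos: [0.4229, 0.3682, 0.1006]
tool_rot: [0.469, -0.469, -0.529, 0.529]
contact_force: [-0.3, -1.4, -1.6]
gripper_width: 0.266
```

Call:
carry_out --rows '[[[0,0,0,0,0,0,0],[0,0,0,0,0,0,0],[0,0,0,0,0,0,0]]]'

```text
time: 2.2
tool_pos: [0.4241, 0.368, 0.102]
tool_rot: [-0.469, 0.47, 0.529, -0.528]
contact_force: [0.3, -0.0, -0.7]
gripper_width: 0.264
```

Call:
carry_out --rows '[[[0,0,0,0,0,0.3,0],[0,0,0,0,0,0.5,0],[0,0,0,0,0,0.4,0],[0,0,0,0.2,-0.6,0,0],[0,0,0,0.27,-0.81,0,0]]]'

```text
time: 2.7
tool_pos: [0.4433, 0.312, 0.1517]
tool_rot: [-0.468, 0.469, 0.531, -0.528]
contact_force: [0.5, -1.2, -0.8]
gripper_width: 0.264
```

Call:
carry_out --rows '[[[0,0,0,0.27,-0.85,0,0],[0,0,0,0.27,-0.85,0,0],[0,0,0,0.27,-0.85,0,0],[0,0,0,0.27,-0.85,0,0],[0,0,0,0.27,-0.85,0,0]]]'

```text
time: 3.2
tool_pos: [0.4972, 0.1399, 0.1506]
tool_rot: [-0.469, 0.47, 0.529, -0.528]
contact_force: [0.4, 0.3, -0.2]
gripper_width: 0.266
```

Call:
carry_out --rows '[[[0,0,0.1,0.27,-0.85,0,0],[0,0,0.1,0.17,-0.6,0,0],[0,0,0,0,0,0,0]]]'

```text
time: 3.5
tool_pos: [0.5154, 0.0808, 0.1507]
tool_rot: [-0.466, 0.468, 0.531, -0.531]
contact_force: [-0.1, 0.7, -0.2]
gripper_width: 0.263
```

Run:
```python
from h import *
s=show();cv2.imwrite("pics/w2.png",grab_frame("wrist"))
```

```text
t 3.5 pos [0.5154 0.0808 0.1507] xang 1.6991 down [ 2.5e-03 -6.0e-04 -1.0e+00] F [-0.1  0.7 -0.2] w 22.5
```

View pics/w2.png

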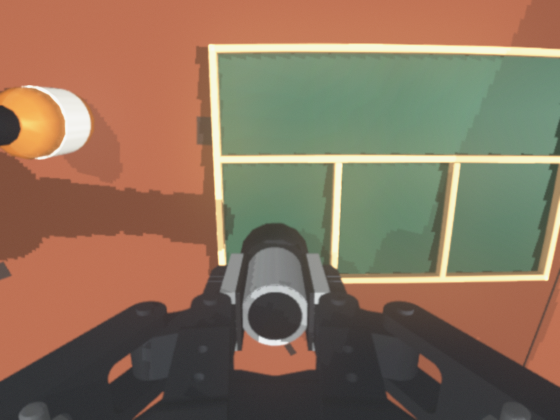

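Call:
carry_out --rows '[[[0,0,0,-0.02,0.06,-0.4,0],[0,0,0,0,0,-0.4,0],[0,0,0,0,0,-0.22,0],[0,0,0,0,0,-0.07,0],[0,0,0,0,0,0,0]]]'

```text
time: 4.05
tool_pos: [0.5131, 0.0862, 0.1055]
tool_rot: [0.466, -0.466, -0.532, 0.532]
contact_force: [-0.1, 0.8, -0.8]
gripper_width: 0.261
```

Run:
```python
from h import *
C=cam("wrist",dict(tool_pos=np.array([.5154,.0808,.1507]),tool_rot=np.array([-.466,.468,.531,-.531])))
c=np.array([.4755,.149]);a=.132;X=np.array([np.cos(a),np.sin(a)]);Y=np.array([-np.sin(a),np.cos(a)])
P=[np.r_[c+i*X+j*Y,.01] for i,j in [(-.071,-.108),(.071,-.108),(-.006+0.0,-.108),(.071,.108),(-.071,.108)]]
print(proj(C,P))
print(onz(C,211,47,.01),onz(C,222,281,.01),P[0],P[1],onz(C,548,278,.01),P[3])
s=show()
```

```text
[[208.98888246  46.05976548]
 [219.83575591 285.15610962]
 [214.0028993  165.17738481]
 [547.74514193 281.73626108]
 [591.53501814  52.94643174]]
[0.41968235 0.03372499 0.01      ] [0.55698942 0.05240774 0.01      ] [0.41933229 0.03259472 0.01      ] [0.56009698 0.05128434 0.01      ] [0.52902431 0.26462326 0.01      ] [0.53166771 0.26540528 0.01      ]
t 4.05 pos [0.5131 0.0862 0.1055] xang 1.7037 down [-5.e-04  1.e-04 -1.e+00] F [-0.1  0.8 -0.8] w 22.3
```

Call:
carry_out --rows '[[[0,0,0,0,0,0,28],[0,0,0,0,0,0,34],[0,0,0,0,0,0,42],[0,0,0,0,0,0.3,45],[0,0,0,0,0,0.7,50]]]'

```text
time: 4.55
tool_pos: [0.5116, 0.0856, 0.1441]
tool_rot: [0.467, -0.465, -0.531, 0.533]
contact_force: [0.5, -1.2, 0.6]
gripper_width: 0.586
```

Call:
carry_out --rows '[[[0,0,0,0.0,0.0,0.7,50],[0,0,0,0.3,0.5,0.0,50],[0,0,0,0.8,0.8,0,50],[0,0,0,0.8,0.8,0,50],[0,0,0,0.8,0.8,0,50]]]'

```text
time: 5.05
tool_pos: [0.6227, 0.2029, 0.1751]
tool_rot: [-0.466, 0.466, 0.532, -0.531]
contact_force: [0.4, -1.3, 0.1]
gripper_width: 0.583
```

Run:
```python
from h import *
s=show();cv2.imwrite("pics/w3.png",grab_frame("wrist"));cv2.imwrite("pics/s3.png",grab_frame("scene"))
```

```text
t 5.05 pos [0.6227 0.2029 0.1751] xang 1.7026 down [ 1.8e-03  3.0e-04 -1.0e+00] F [ 0.4 -1.3  0.1] w 49.8
```

View pics/s3.png

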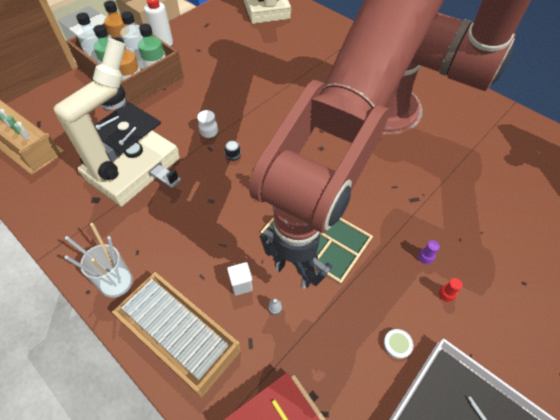

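Call:
carry_out --rows '[[[0,0,0,0.6,-0.02,0,45],[0,0,0,0.57,-0.02,0,45],[0,0,0,0,0,0,45],[0,0,0,0,0,0,45]]]'

```text
time: 5.55
tool_pos: [0.668, 0.1997, 0.1742]
tool_rot: [0.466, -0.466, -0.532, 0.532]
contact_force: [-0.2, 0.7, -0.6]
gripper_width: 0.531
```

Run:
```python
from h import *
s=show();cv2.imwrite("pics/w4.png",grab_frame("wrist"));
C=cam("wrist",s);print(proj(C,[[.6697,.2013,.049]]))
```

```text
t 5.55 pos [0.668  0.1997 0.1742] xang 1.7025 down [-1.e-04  1.e-04 -1.e+00] F [-0.2  0.7 -0.6] w 45.3
[[276.30663652 236.78167054]]
```

View pics/w4.png

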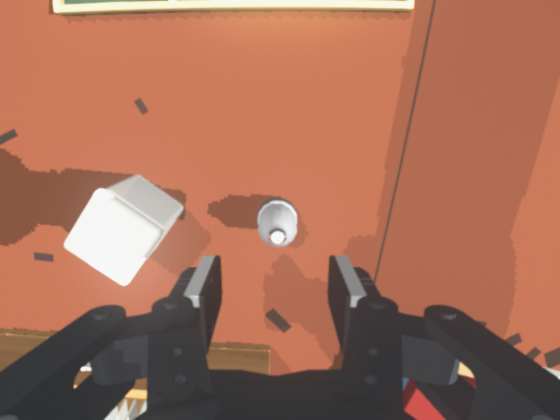

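Call:
carry_out --rows '[[[0,0,0,0.04,0.04,-0.5,45],[0,0,0,0,0,-0.7,45],[0,0,0,0,0,-0.6,45],[0,0,0,0,0,-0.26,45],[0,0,0,0,0,0,0]]]'

```text
time: 6.1
tool_pos: [0.6674, 0.2014, 0.0877]
tool_rot: [0.467, -0.465, -0.53, 0.534]
contact_force: [0.0, 0.3, 0.3]
gripper_width: 0.371
```

Call:
carry_out --rows '[[[0,0,0,0,0,0,0],[0,0,0,0,0,0,0],[0,0,0,0,0,0,0],[0,0,0,0,0,0,0]]]'

```text
time: 6.5
tool_pos: [0.6702, 0.2018, 0.0922]
tool_rot: [-0.466, 0.466, 0.532, -0.531]
contact_force: [-0.2, 0.1, -0.5]
gripper_width: 0.263
```

Call:
carry_out --rows '[[[0,0,0,0,0,0.3,0],[0,0,0,0,0,0.6,0],[0,0,0,-0.3,-0.09,0.6,0],[0,0,0,-0.76,-0.22,0,0],[0,0,0,-0.8,-0.24,0,0]]]'

```text
time: 7.0
tool_pos: [0.596, 0.1797, 0.1541]
tool_rot: [-0.465, 0.467, 0.533, -0.531]
contact_force: [-0.4, 0.2, -0.7]
gripper_width: 0.262
```

Call:
carry_out --rows '[[[0,0,0,-0.8,-0.24,0,0],[0,0,0,-0.8,-0.24,0,0],[0,0,0,-0.66,-0.2,0,0],[0,0,0,0,0,0,0]]]'

```text
time: 7.4
tool_pos: [0.502, 0.152, 0.1509]
tool_rot: [0.466, -0.465, -0.531, 0.532]
contact_force: [1.5, 0.1, -2.4]
gripper_width: 0.263
```

Run:
```python
from h import *
s=show();cv2.imwrite("pics/w5.png",grab_frame("wrist"));
```

```text
t 7.4 pos [0.502  0.152  0.1509] xang 1.7029 down [-2.e-03 -4.e-04 -1.e+00] F [ 1.5  0.1 -2.4] w 22.5
```

View pics/w5.png

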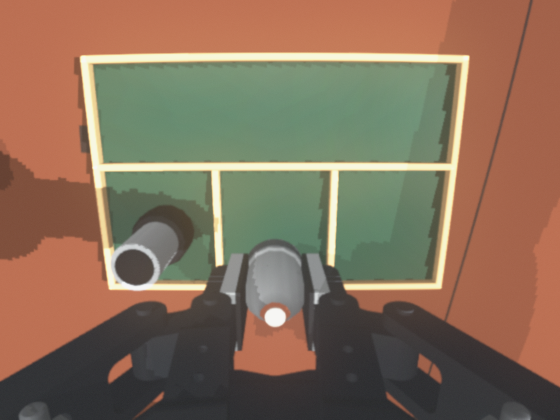

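Call:
carry_out --rows '[[[0,0,0,0.07,0.02,-0.5,0],[0,0,0,0,0,-0.5,0],[0,0,0,0,0,-0.25,0],[0,0,0,0,0,-0.12,0],[0,0,0,0,0,0,0]]]'

```text
time: 7.95
tool_pos: [0.508, 0.1533, 0.0962]
tool_rot: [0.466, -0.466, -0.532, 0.532]
contact_force: [0.0, 0.0, 0.1]
gripper_width: 0.258
```

Call:
carry_out --rows '[[[0,0,0,0,0,0,0],[0,0,0,0,0,0,0]]]'

```text
time: 8.15
tool_pos: [0.5085, 0.1534, 0.0974]
tool_rot: [-0.465, 0.466, 0.532, -0.531]
contact_force: [0.1, 0.0, 0.1]
gripper_width: 0.263
```

Call:
carry_out --rows '[[[0,0,0,0,0,-0.04,0],[0,0,0,0,0,0,28],[0,0,0,0,0,0,34],[0,0,0,0,0,0,40],[0,0,0,0,0,0.3,42]]]'

```text
time: 8.65
tool_pos: [0.5065, 0.1531, 0.1055]
tool_rot: [0.467, -0.465, -0.531, 0.533]
contact_force: [-0.3, -0.3, -0.2]
gripper_width: 0.493
```

Call:
carry_out --rows '[[[0,0,0,0,0,0.7,42],[0,0,0,0,0,1,42],[0,0,0,-0.2,-0.5,0.5,50],[0,0,0,-0.2,-0.95,0,60],[0,0,0,-0.2,-0.95,0,60]]]'

```text
time: 9.15
tool_pos: [0.4842, 0.0566, 0.1973]
tool_rot: [-0.464, 0.467, 0.533, -0.532]
contact_force: [-0.2, -0.1, -0.5]
gripper_width: 0.702
```

Run:
```python
from h import *
s=show();cv2.imwrite("pics/w6.png",grab_frame("wrist"));
```

```text
t 9.15 pos [0.4842 0.0566 0.1973] xang 1.7049 down [ 4.2e-03 -3.0e-04 -1.0e+00] F [-0.2 -0.1 -0.5] w 59.9
```

View pics/w6.png

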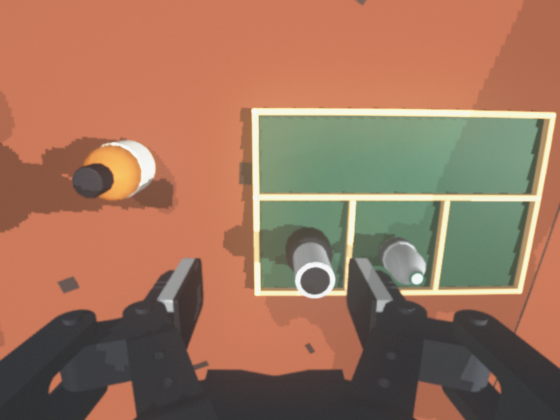

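Call:
carry_out --rows '[[[0,0,0,-0.17,-0.82,0,60],[0,0,0,-0.17,-0.82,0,60],[0,0,0,-0.17,-0.82,0,60],[0,0,0,-0.17,-0.82,0,60],[0,0,0,-0.17,-0.82,0,60]]]'

```text
time: 9.7
tool_pos: [0.4495, -0.108, 0.1958]
tool_rot: [-0.465, 0.466, 0.532, -0.532]
contact_force: [0.3, -1.5, 0.4]
gripper_width: 0.703
```

Call:
carry_out --rows '[[[0,0,0,-0.17,-0.82,-0.3,60],[0,0,0,-0.17,-0.82,-0.4,60],[0,0,0,0,0,0,60],[0,0,0,0,0,0,60]]]'

```text
time: 10.1
tool_pos: [0.436, -0.1727, 0.1671]
tool_rot: [-0.466, 0.466, 0.532, -0.531]
contact_force: [1.3, -0.0, -0.5]
gripper_width: 0.703
```

Run:
```python
from h import *
s=show();cv2.imwrite("pics/w7.png",grab_frame("wrist"));
C=cam("wrist",s);print(proj(C,[[.4371,-.1725,.038]]))
```

```text
t 10.1 pos [ 0.436  -0.1727  0.1671] xang 1.7012 down [ 1.e-04  4.e-04 -1.e+00] F [ 1.3 -0.  -0.5] w 60.1
[[274.03212135 233.20660709]]
```

View pics/w7.png

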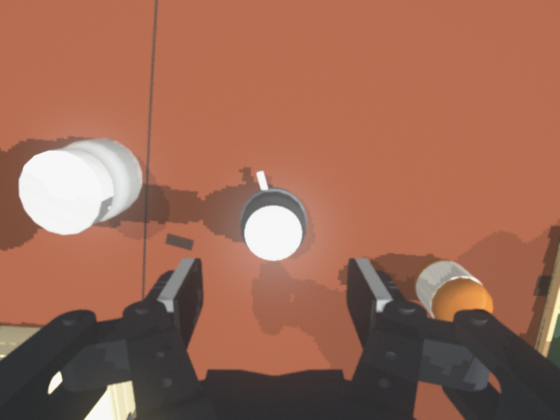

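Call:
carry_out --rows '[[[0,0,0,0.03,0,-0.5,60],[0,0,0,0,0,-0.7,60],[0,0,0,0,0,-0.6,60],[0,0,0,0,0,-0.3,60],[0,0,0,0,0,0,0]]]'

```text
time: 10.65
tool_pos: [0.4367, -0.171, 0.0816]
tool_rot: [0.467, -0.464, -0.532, 0.532]
contact_force: [0.8, 0.3, 0.0]
gripper_width: 0.552
```

Call:
carry_out --rows '[[[0,0,0,0,0,0,0],[0,0,0,0,0,0,0],[0,0,0,0,0,0,0],[0,0,0,0,0,0,0]]]'

```text
time: 11.05
tool_pos: [0.4377, -0.1726, 0.0835]
tool_rot: [-0.465, 0.466, 0.532, -0.532]
contact_force: [-0.0, 0.7, -1.0]
gripper_width: 0.444
```

Call:
carry_out --rows '[[[0,0,0,0,0,0.3,0],[0,0,0,0,0,0.7,0],[0,0,0,0,0,0.9,0],[0,0,0,0,0,0.85,0],[0,0,0,0.05,0.45,0,0]]]'

```text
time: 11.55
tool_pos: [0.4422, -0.1568, 0.2002]
tool_rot: [-0.462, 0.471, 0.532, -0.531]
contact_force: [0.3, 0.1, -1.0]
gripper_width: 0.444
```

Call:
carry_out --rows '[[[0,0,0,0.13,0.88,0,0],[0,0,0,0.13,0.88,0,0],[0,0,0,0.13,0.88,0,0],[0,0,0,0.13,0.88,0,0],[0,0,0,0.13,0.88,0,0]]]'

```text
time: 12.05
tool_pos: [0.4654, 0.023, 0.1939]
tool_rot: [-0.465, 0.466, 0.532, -0.532]
contact_force: [1.0, -0.6, -0.3]
gripper_width: 0.442
```

Call:
carry_out --rows '[[[0,0,0,0.13,0.88,0,0],[0,0,0,0.13,0.88,0,0],[0,0,0,0.13,0.88,0,0],[0,0,0,0.13,0.88,0,0],[0,0,0,0.13,0.88,0,0]]]'

```text
time: 12.55
tool_pos: [0.4915, 0.1992, 0.1939]
tool_rot: [-0.466, 0.466, 0.532, -0.532]
contact_force: [-0.0, 0.2, -1.2]
gripper_width: 0.444
```

Call:
carry_out --rows '[[[0,0,0,0.08,0.6,-0.4,0],[0,0,0,0,0,-0.6,0],[0,0,0,0,0,-0.4,0],[0,0,0,0,0,0,0]]]'

```text
time: 12.95
tool_pos: [0.4927, 0.221, 0.1342]
tool_rot: [0.467, -0.465, -0.53, 0.534]
contact_force: [-1.4, 0.4, -1.2]
gripper_width: 0.439
```

Run:
```python
from h import *
s=show();cv2.imwrite("pics/w8.png",grab_frame("wrist"));
```

```text
t 12.95 pos [0.4927 0.221  0.1342] xang 1.7028 down [-0.0054 -0.0017 -1.    ] F [-1.4  0.4 -1.2] w 37.5
```

View pics/w8.png

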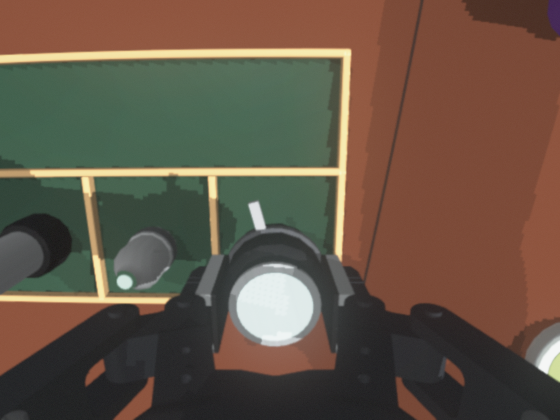

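Call:
carry_out --rows '[[[0,0,0,0.03,0.02,-0.4,0],[0,0,0,0,0,-0.4,0],[0,0,0,0,0,-0.25,0],[0,0,0,0,0,-0.13,0],[0,0,0,0,0,0,0]]]'

```text
time: 13.5
tool_pos: [0.4953, 0.2222, 0.0885]
tool_rot: [0.466, -0.466, -0.531, 0.532]
contact_force: [0.2, 0.7, -0.6]
gripper_width: 0.445
```

Call:
carry_out --rows '[[[0,0,0,0,0,0,0],[0,0,0,0,0,0,0]]]'

```text
time: 13.7
tool_pos: [0.4961, 0.2226, 0.0901]
tool_rot: [-0.466, 0.466, 0.532, -0.532]
contact_force: [0.4, 0.4, -0.6]
gripper_width: 0.445
```

Call:
carry_out --rows '[[[0,0,0,0,0,-0.05,0],[0,0,0,0,0,0,0],[0,0,0,0,0,0,43],[0,0,0,0,0,0,49],[0,0,0,0,0,0,56]]]'

```text
time: 14.2
tool_pos: [0.4959, 0.2225, 0.0878]
tool_rot: [-0.466, 0.466, 0.532, -0.532]
contact_force: [0.1, 0.5, 0.4]
gripper_width: 0.654
```

Call:
carry_out --rows '[[[0,0,0,0,0,0.3,56],[0,0,0,0,0,0.8,56],[0,0,0,0,0,1,50],[0,0,0,0,0,0.8,40],[0,0,0,0.2,-0.6,0,40]]]'

```text
time: 14.7
tool_pos: [0.5064, 0.2006, 0.2112]
tool_rot: [-0.463, 0.467, 0.536, -0.529]
contact_force: [0.7, -0.1, 0.4]
gripper_width: 0.469
```

Run:
```python
from h import *
s=show();cv2.imwrite("pics/w9.png",grab_frame("wrist"));
```

```text
t 14.7 pos [0.5064 0.2006 0.2112] xang 1.7062 down [ 0.0117  0.0038 -0.9999] F [ 0.7 -0.1  0.4] w 40.1
```

View pics/w9.png

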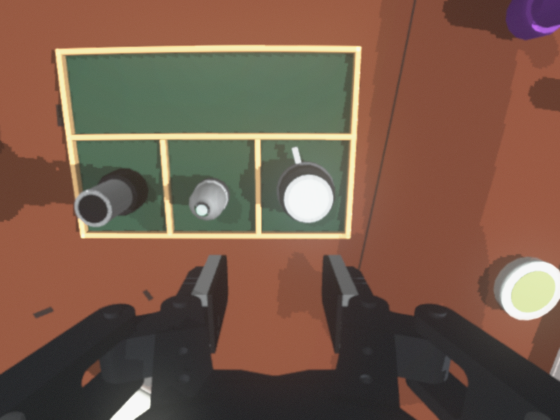

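Call:
carry_out --rows '[[[0,0,0,0.24,-0.89,0,40],[0,0,0,0.24,-0.89,0,40],[0,0,0,0.24,-0.89,0,40],[0,0,0,0.24,-0.89,0,40],[0,0,0,0.24,-0.89,0,40]]]'

```text
time: 15.25
tool_pos: [0.5518, 0.0191, 0.2041]
tool_rot: [-0.466, 0.466, 0.532, -0.532]
contact_force: [0.3, 0.5, 0.3]
gripper_width: 0.469
```

Call:
carry_out --rows '[[[0,0,-0.05,0.24,-0.89,0,40],[0,0,-0.05,0.24,-0.89,0,40],[0,0,-0.05,0.24,-0.89,0,40],[0,0,-0.05,0.24,-0.89,0,40],[0,0,0,0,0,0,40]]]'

```text
time: 15.75
tool_pos: [0.5908, -0.1257, 0.2044]
tool_rot: [0.47, -0.471, -0.527, 0.528]
contact_force: [-0.2, 0.4, 0.2]
gripper_width: 0.467
```

Call:
carry_out --rows '[[[0,0,0,0,0,0,40],[0,0,0,0,0,0,40]]]'

```text
time: 15.95
tool_pos: [0.5898, -0.1211, 0.2035]
tool_rot: [-0.47, 0.469, 0.529, -0.529]
contact_force: [-1.2, 0.1, -0.3]
gripper_width: 0.465
```

Run:
```python
from h import *
s=show();cv2.imwrite("pics/w10.png",grab_frame("wrist"));
C=cam("wrist",s);print(proj(C,[[.612,-.193,.068],[.612,-.193,.034]]))
```

```text
t 15.95 pos [ 0.5898 -0.1211  0.2035] xang 1.6896 down [-5.e-04  5.e-04 -1.e+00] F [-1.2  0.1 -0.3] w 39.7
[[152.19255216 249.0205643 ]
 [167.78614691 231.2489111 ]]
```

View pics/w10.png

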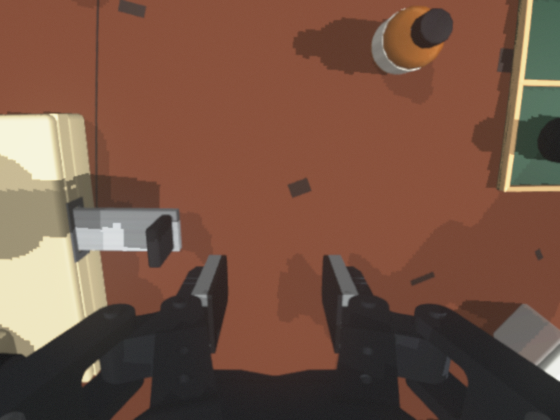

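Run:
```python
from h import *
im=cv2.imread("pics/w10.png");cv2.imwrite("pics/w10z.png",cv2.resize(im[190:290,50:200],None,fx=5,fy=5,interpolation=cv2.INTER_CUBIC))
```

```text
(no output)
```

View pics/w10z.png

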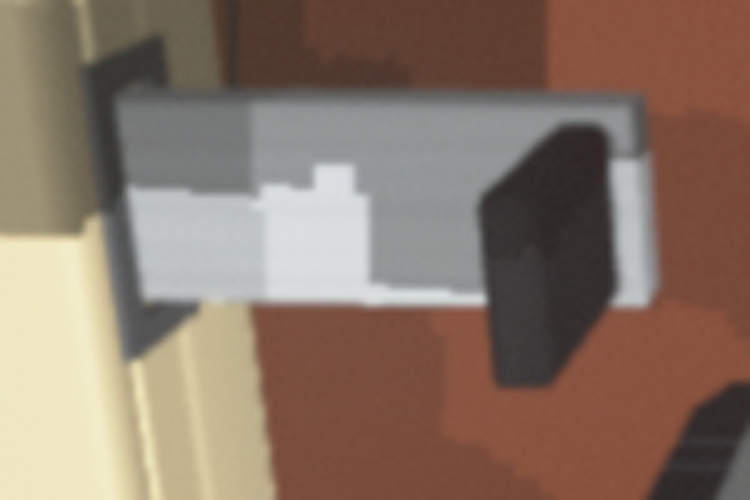

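Run:
```python
from h import *
C=cam("wrist",dict(tool_pos=np.array([.5898,-.1211,.2035]),tool_rot=np.array([-.47,.469,.529,-.529])))
f=lambda u,v,z:onz(C,50+u/5,190+v/5,z)
a,b,c,d=[f(*p,.034) for p in [(118,97),(643,97),(655,301),(142,300)]]
print(a,b,c,d,np.linalg.norm(b-c)); 
for e in (b-a,c-d): print("yaw",np.arctan2(-e[0],e[1]),np.linalg.norm(e))
yaw=.117;Y=np.array([-np.sin(yaw),np.cos(yaw)])
print("tabctr from bar end",(b+c)[:2]/2-.007*Y)
for p in [(480,200),(495,385),(550,383)]: print("tab top",f(*p,.068))
print("tab bottom outer",f(612,150,.034),f(615,290,.034))
```

```text
[ 0.60395687 -0.25963344  0.034     ] [ 0.59518347 -0.18616724  0.034     ] [ 0.6249248  -0.18302317  0.034     ] [ 0.6340403  -0.25703929  0.034     ] 0.029907051656202676
yaw 0.11885788904058818 0.07398820527219077
yaw 0.1225385825349551 0.07457532263095694
tabctr from bar end [ 0.61087127 -0.19154735]
tab top [ 0.60014158 -0.19703372  0.068     ]
tab top [ 0.62409216 -0.19464368  0.068     ]
tab top [ 0.62296099 -0.18782092  0.068     ]
tab bottom outer [ 0.60329673 -0.19008339  0.034     ] [ 0.62395589 -0.18876356  0.034     ]
```

Call:
carry_out --rows '[[[0,0,0,0.2,-0.6,0,40],[0,0,0,0.2,-0.6,0,40],[0,0,0,0.13,-0.56,0,40],[0,0,0,0,0,-0.4,40],[0,0,0,0,0,0,40]]]'

```text
time: 16.5
tool_pos: [0.6099, -0.1915, 0.1844]
tool_rot: [0.472, -0.468, -0.528, 0.529]
contact_force: [-0.7, 1.0, -0.4]
gripper_width: 0.471
```

Call:
carry_out --rows '[[[0,0,0,0,0,0,40],[0,0,0,0,0,0,40]]]'

```text
time: 16.7
tool_pos: [0.6111, -0.1914, 0.1873]
tool_rot: [0.47, -0.469, -0.529, 0.529]
contact_force: [-1.0, 0.2, 0.3]
gripper_width: 0.464
```

Run:
```python
from h import *
s=show();cv2.imwrite("pics/w11.png",grab_frame("wrist"));
C=cam("wrist",s);print(proj(C,[[.611,-.1915,.068],[.611,-.1915,.034]]))
```

```text
t 16.7 pos [ 0.6111 -0.1914  0.1873] xang 1.69 down [-5.e-04  4.e-04 -1.e+00] F [-1.   0.2  0.3] w 39.6
[[273.80205953 236.86720415]
 [273.83348895 219.20366091]]
```

View pics/w11.png

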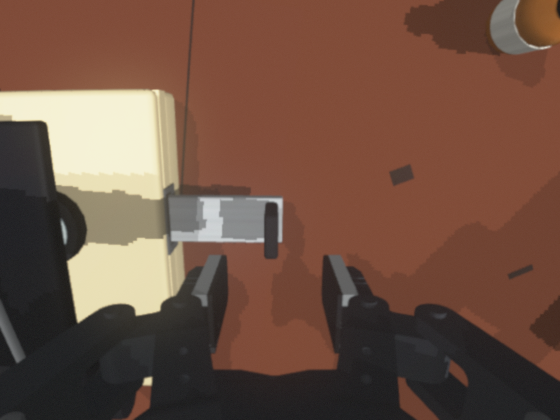

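Call:
carry_out --rows '[[[0,0,0,-0.02,-0.035,-0.5,40],[0,0,0,0,0,-0.7,40],[0,0,0,0,0,-0.45,40],[0,0,0,0,0,-0.18,40],[0,0,0,0,0,0,40]]]'

```text
time: 17.25
tool_pos: [0.6099, -0.1932, 0.113]
tool_rot: [0.47, -0.469, -0.528, 0.529]
contact_force: [-1.0, 0.6, -0.7]
gripper_width: 0.473
```

Call:
carry_out --rows '[[[0,0,0,0,0,0,40]]]'

```text
time: 17.35
tool_pos: [0.6111, -0.1939, 0.1153]
tool_rot: [-0.469, 0.47, 0.529, -0.529]
contact_force: [0.0, -0.0, 0.0]
gripper_width: 0.468
```

Run:
```python
from h import *
s=show();cv2.imwrite("pics/w12.png",grab_frame("wrist"));
```

```text
t 17.35 pos [ 0.6111 -0.1939  0.1153] xang 1.6892 down [ 1.4e-03 -6.0e-04 -1.0e+00] F [ 0. -0.  0.] w 40.0
```

View pics/w12.png

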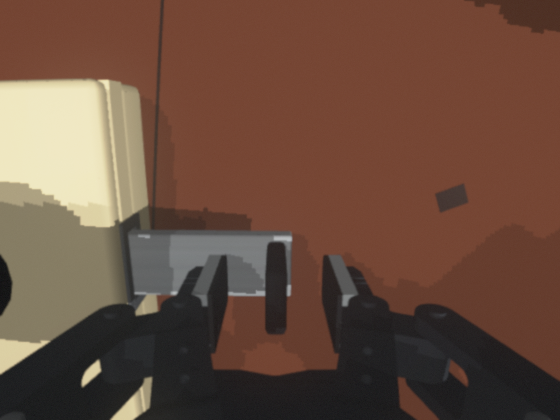

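Call:
carry_out --rows '[[[0,0,0,0,0,0,20],[0,0,0,0,0,0,12],[0,0,0,0,0,0,8],[0,0,0,0,0,0,0],[0,0,0,0,0,0,0]]]'

```text
time: 17.9
tool_pos: [0.6108, -0.1938, 0.1151]
tool_rot: [-0.469, 0.47, 0.529, -0.529]
contact_force: [-1.6, 0.9, 3.4]
gripper_width: 0.083
```

Call:
carry_out --rows '[[[0,0,0,0,0,0,0],[0,0,0,0,0,0,0]]]'

```text
time: 18.1
tool_pos: [0.6108, -0.1938, 0.115]
tool_rot: [-0.469, 0.47, 0.529, -0.529]
contact_force: [-1.0, 1.9, 5.2]
gripper_width: 0.08
```

Run:
```python
from h import *
s=show();cv2.imwrite("pics/w13.png",grab_frame("wrist"));
```

```text
t 18.1 pos [ 0.6108 -0.1938  0.115 ] xang 1.689 down [ 6.e-04 -2.e-04 -1.e+00] F [-1.   1.9  5.2] w 6.8
```

View pics/w13.png

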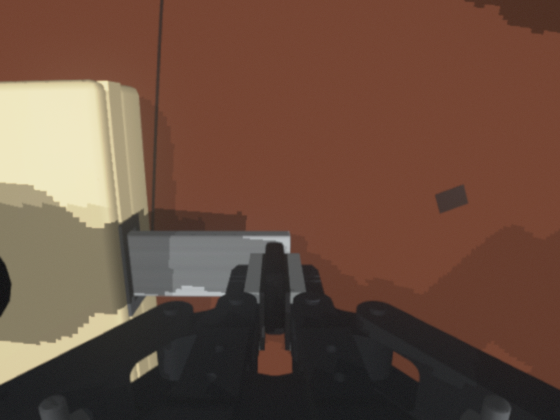

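Call:
carry_out --rows '[[[0,0,0,-0.015,0.12,0.01,0],[0,0,0,-0.024,0.2,0,0],[0,0,0,-0.024,0.2,0,0],[0,0,0,-0.024,0.2,0,0]]]'

```text
time: 18.55
tool_pos: [0.6071, -0.1644, 0.1148]
tool_rot: [0.469, -0.47, -0.529, 0.529]
contact_force: [0.1, -2.3, 3.2]
gripper_width: 0.08
```

Smooth, low force; continue.

Call:
carry_out --rows '[[[0,0,0,-0.024,0.2,0,0],[0,0,0,-0.024,0.2,0,0],[0,0,0,-0.024,0.2,0,0],[0,0,0,-0.024,0.2,0,0],[0,0,0,-0.024,0.2,0,0]]]'

```text
time: 19.05
tool_pos: [0.602, -0.1241, 0.1145]
tool_rot: [0.47, -0.469, -0.529, 0.529]
contact_force: [-0.1, -0.8, 2.2]
gripper_width: 0.081
```

Call:
carry_out --rows '[[[0,0,0,-0.024,0.2,0,0],[0,0,0,-0.024,0.2,0,0],[0,0,0,0,0,0,0]]]'

```text
time: 19.35
tool_pos: [0.5995, -0.1073, 0.1139]
tool_rot: [-0.47, 0.468, 0.529, -0.529]
contact_force: [-0.2, -0.3, -1.6]
gripper_width: 0.078
```

Run:
```python
from h import *
s=show();cv2.imwrite("pics/w14.png",grab_frame("wrist"));
```

```text
t 19.35 pos [ 0.5995 -0.1073  0.1139] xang 1.6898 down [-0.0019  0.002  -1.    ] F [-0.2 -0.3 -1.6] w 6.7
```

View pics/w14.png

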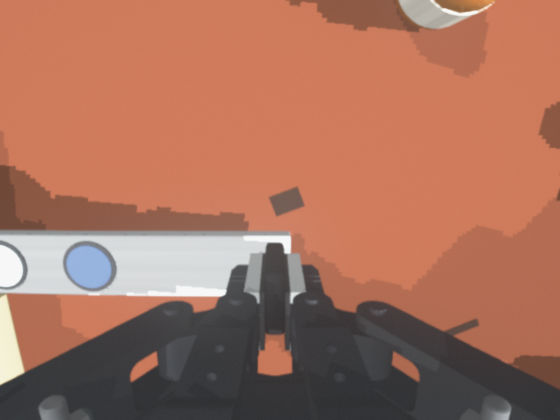

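Call:
carry_out --rows '[[[0,0,0,-0.024,0.2,0,0],[0,0,0,-0.03,0.25,0,0],[0,0,0,-0.03,0.25,0,0],[0,0,0,-0.03,0.25,0,0],[0,0,0,0,0,0,0]]]'

```text
time: 19.9
tool_pos: [0.5954, -0.0694, 0.1145]
tool_rot: [-0.469, 0.469, 0.529, -0.529]
contact_force: [0.4, 1.0, -0.8]
gripper_width: 0.081
```

Run:
```python
from h import *
s=show();cv2.imwrite("pics/d15.png",grab_frame("side"));cv2.imwrite("pics/s15.png",grab_frame("scene"))
```

```text
t 19.9 pos [ 0.5954 -0.0694  0.1145] xang 1.6906 down [-5.e-04  5.e-04 -1.e+00] F [ 0.4  1.  -0.8] w 6.9
```

View pics/d15.png

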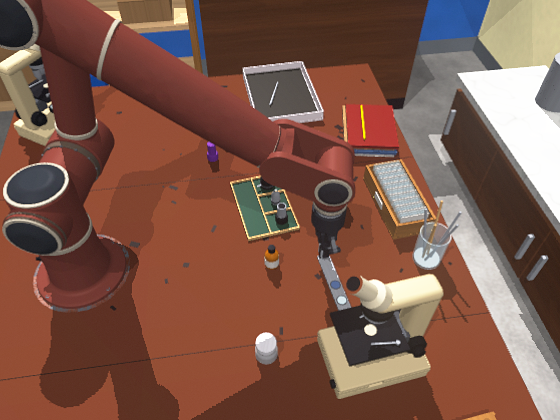

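View pics/s15.png

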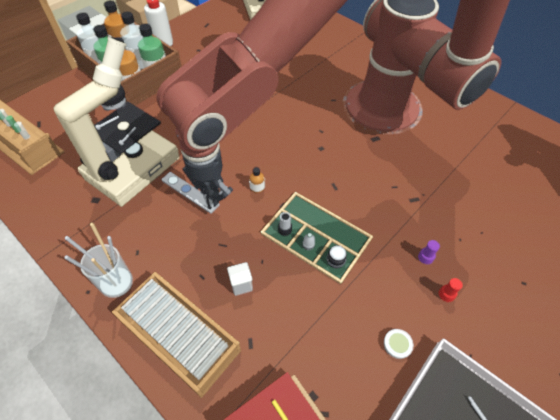

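Call:
carry_out --rows '[[[0,0,0,0,0,0.3,0],[0,0,0,0,0,0.6,0],[0,0,0,0,0,0.8,0],[0,0,0,0,0,0.7,0],[0,0,0,-0.2,0.35,0.1,0]]]'

```text
time: 20.5
tool_pos: [0.5905, -0.0585, 0.2209]
tool_rot: [-0.467, 0.474, 0.53, -0.526]
contact_force: [0.0, 0.1, -0.5]
gripper_width: 0.083
```

Call:
carry_out --rows '[[[0,0,0.04,-0.47,0.8,0,0],[0,0,0.04,-0.47,0.8,0,0],[0,0,0.04,-0.47,0.8,0,0],[0,0,0.04,-0.47,0.8,0,0],[0,0,0.04,-0.47,0.8,0,0]]]'

```text
time: 21.0
tool_pos: [0.4916, 0.1046, 0.2135]
tool_rot: [0.467, -0.465, -0.532, 0.532]
contact_force: [0.6, -0.1, -1.3]
gripper_width: 0.08
```

Call:
carry_out --rows '[[[0,0,0,-0.47,0.8,0,0],[0,0,0,-0.47,0.8,0,0],[0,0,0,-0.47,0.8,0,0],[0,0,0,-0.23,0.35,0,0],[0,0,0,0,0,0,0]]]'

```text
time: 21.5
tool_pos: [0.4258, 0.2147, 0.2135]
tool_rot: [0.465, -0.464, -0.532, 0.533]
contact_force: [0.2, 0.9, -1.3]
gripper_width: 0.081
```

Call:
carry_out --rows '[[[0,0,0,0,0,0,0],[0,0,0,0,0,0,0]]]'

```text
time: 21.7
tool_pos: [0.4282, 0.2125, 0.2143]
tool_rot: [0.466, -0.466, -0.532, 0.532]
contact_force: [-0.3, 0.7, -0.5]
gripper_width: 0.082
```

Run:
```python
from h import *
s=show();cv2.imwrite("pics/w16.png",grab_frame("wrist"));cv2.imwrite("pics/d16.png",grab_frame("side"))
```

```text
t 21.7 pos [0.4282 0.2125 0.2143] xang 1.7022 down [-4.e-04 -4.e-04 -1.e+00] F [-0.3  0.7 -0.5] w 7.0
```

View pics/w16.png

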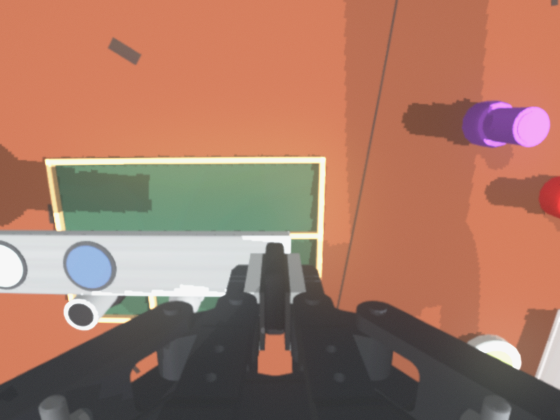

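View pics/d16.png

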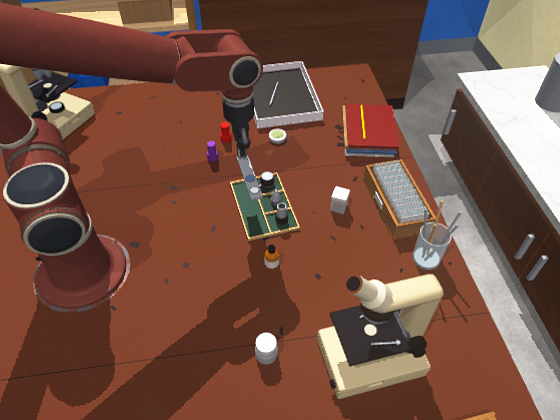

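Run:
```python
from h import *
s=state();C=cam("wrist",s);m=q(s["tool_rot"]).as_matrix()
for zz in (-.080,-.079):
  z=s["tool_pos"][2]+zz
  for p in [(20,232),(20,294),(290,233),(290,295)]:
    print(zz,p,((onz(C,*p,z)-s["tool_pos"])@m).round(4))
```

```text
-0.08 (20, 232) [-0.1142  0.08    0.0159]
-0.08 (20, 294) [-0.1205  0.08   -0.0152]
-0.08 (290, 233) [0.007  0.08   0.0158]
-0.08 (290, 295) [ 0.0074  0.08   -0.0143]
-0.079 (20, 232) [-0.1134  0.079   0.0162]
-0.079 (20, 294) [-0.1197  0.079  -0.0146]
-0.079 (290, 233) [0.007  0.079  0.0161]
-0.079 (290, 295) [ 0.0073  0.079  -0.0137]
```

Call:
carry_out --rows '[[[0,0,0,-0.03,0.09,-0.4,0],[0,0,0,0,0,-0.7,0],[0,0,0,0,0,-0.7,0],[0,0,0,0,0,-0.5,0],[0,0,0,0,0,-0.3,0]]]'

```text
time: 22.3
tool_pos: [0.4263, 0.2157, 0.1087]
tool_rot: [0.467, -0.466, -0.531, 0.533]
contact_force: [0.2, 0.2, -1.2]
gripper_width: 0.082
```

Call:
carry_out --rows '[[[0,0,0,0,0,-0.2,0],[0,0,0,0,0,-0.1,0],[0,0,0,0,0,-0.05,0],[0,0,0,0,0,0,0],[0,0,0,0,0,0,0]]]'

```text
time: 22.8
tool_pos: [0.4275, 0.2169, 0.0976]
tool_rot: [-0.466, 0.466, 0.532, -0.531]
contact_force: [0.2, 0.4, -0.6]
gripper_width: 0.082
```

Run:
```python
from h import *
s=show();cv2.imwrite("pics/w17.png",grab_frame("wrist"))
```

```text
t 22.8 pos [0.4275 0.2169 0.0976] xang 1.7031 down [ 1.6e-03  5.0e-04 -1.0e+00] F [ 0.2  0.4 -0.6] w 7.0
```

View pics/w17.png

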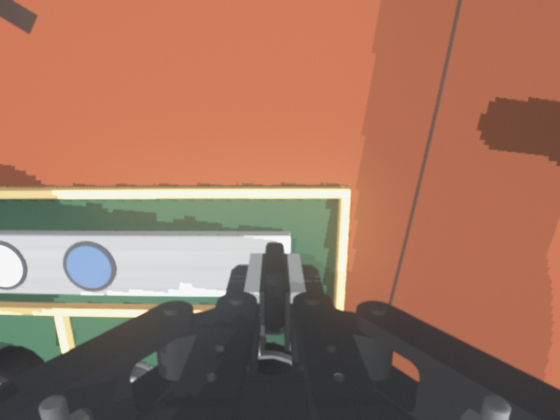

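Call:
carry_out --rows '[[[0,0,0,0,0,-0.05,0],[0,0,0,0,0,-0.03,0],[0,0,0,0,0,-0.02,0],[0,0,0,0,0,0,0]]]'

```text
time: 23.25
tool_pos: [0.4271, 0.2168, 0.0934]
tool_rot: [0.466, -0.466, -0.532, 0.532]
contact_force: [-2.6, -0.9, 4.4]
gripper_width: 0.082
```

Call:
carry_out --rows '[[[0,0,0,0,0,-0.02,0],[0,0,0,0,0,0,0]]]'

```text
time: 23.45
tool_pos: [0.4272, 0.2168, 0.0934]
tool_rot: [0.466, -0.466, -0.532, 0.532]
contact_force: [-5.1, -2.2, 10.1]
gripper_width: 0.084
```

Call:
carry_out --rows '[[[0,0,0,0,0,0.015,0],[0,0,0,0,0,0,11],[0,0,0,0,0,0,18],[0,0,0,0,0,0,28],[0,0,0,0,0,0,28]]]'

```text
time: 23.95
tool_pos: [0.4269, 0.2166, 0.0923]
tool_rot: [0.466, -0.466, -0.532, 0.532]
contact_force: [0.7, 0.1, -0.2]
gripper_width: 0.33
```

Call:
carry_out --rows '[[[0,0,0,0,0,0.3,28],[0,0,0,0,0,0.7,28],[0,0,0,0,0,1,28],[0,0,0,0,0,1,28],[0,0,0,0,0,1,28]]]'

```text
time: 24.45
tool_pos: [0.4267, 0.2166, 0.2549]
tool_rot: [-0.466, 0.466, 0.532, -0.532]
contact_force: [1.3, -0.4, -0.4]
gripper_width: 0.329
```

Call:
carry_out --rows '[[[0,0,0,0.2,-0.6,0.5,28],[0,0,0,0.6,-0.7,0,28],[0,0,0,0.6,-0.7,0,28],[0,0,0,0.4,-0.3,0,28],[0,0,0,0,0,0,28]]]'

```text
time: 24.95
tool_pos: [0.5003, 0.1231, 0.2736]
tool_rot: [-0.466, 0.467, 0.531, -0.531]
contact_force: [0.2, -0.2, -0.1]
gripper_width: 0.329
```

Run:
```python
from h import *
s=show();cv2.imwrite("pics/w18.png",grab_frame("wrist"));cv2.imwrite("pics/d18.png",grab_frame("side"))
```

```text
t 24.95 pos [0.5003 0.1231 0.2736] xang 1.7 down [ 1.3e-03 -2.0e-04 -1.0e+00] F [ 0.2 -0.2 -0.1] w 28.1
```

View pics/w18.png

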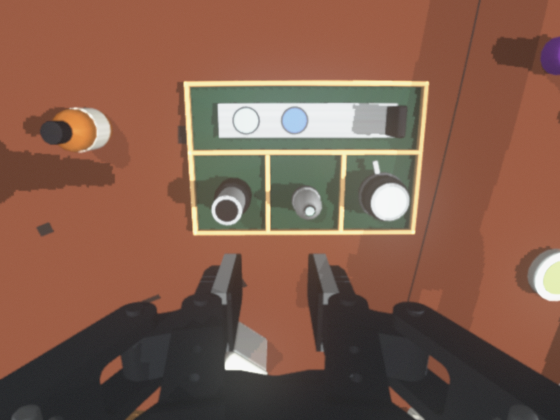

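View pics/d18.png

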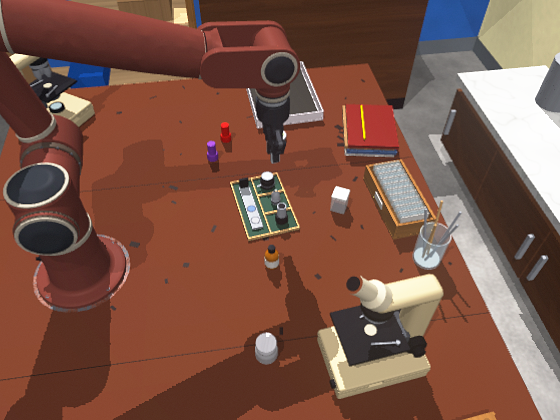

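Run:
```python
from h import *
s=show();C=cam("wrist",s)
c=np.array([.4755,.149]);a=.132;X=np.array([np.cos(a),np.sin(a)]);Y=np.array([-np.sin(a),np.cos(a)])
f=lambda u,v,z:(lambda p:[round(float(p@X),4),round(float(p@Y),4)])(onz(C,u,v,z)[:2]-c)
for n,u,v,z in [("eye",227,210,.062),("obj",310,211,.053),("cond",390,200,.042),("barR front",218,103,.012),("barR rear",219,138,.012),("barL front",406,105,.012),("corners",185,83,.01),("",428,83,.01),("",416,234,.01),("",194,236,.01)]: print(n,f(u,v,z))
D=cam("side")
print("bystanders from side:",onz(D,271.5,249,.072)[:2],onz(D,266,341,.058)[:2],onz(D,341,194,.06)[:2])
b=cv2.imread("pics/side0.png");d=cv2.imread("pics/d18.png")
for n,(x,y,w,h) in dict(bottle=(260,243,24,28),spec=(252,330,28,36),jar=(328,184,26,30)).items():
    print(n,"image diff",cv2.absdiff(b[y:y+h,x:x+w],d[y:y+h,x:x+w]).mean().round(1))
```

```text
t 25.05 pos [0.4988 0.1247 0.273 ] xang 1.7024 down [-1.e-04  4.e-04 -1.e+00] F [-0.1  0.3 -0.4] w 27.9
eye [0.0294, -0.0648]
obj [0.0327, 0.0027]
cond [0.0259, 0.0723]
barR front [-0.0545, -0.0763]
barR rear [-0.0241, -0.0765]
barL front [-0.0534, 0.0898]
corners [-0.0717, -0.105]
 [-0.0726, 0.1087]
 [0.0678, 0.1116]
 [0.0697, -0.1049]
bystanders from side: [ 0.46851999 -0.05609696] [ 0.42415574 -0.28352652] [0.67940792 0.10649096]
bottle image diff 8.1
spec image diff 26.8
jar image diff 10.1
```

```bash
python3 -c "
from plant import *
print(job_done())"
```

```text
the job is handed in; nothing more can be done
None
```

I drew the slider straight out, keeping it level, and laid it flat in the front bay. Behind it the condenser stands in the left bay, the objective in the middle and the eyepiece in the right. I handed the job in at about 25 s; no verdict is reported.

**Last checks:** The final wrist picture, measured in the tray frame, gave these positions:

| Part | x (mm) | y (mm) | Target centre (mm) |
|---|---|---|---|
| Condenser | 26 | 72 | 30, 70 |
| Objective | 33 | 3 | 30, 0 |
| Eyepiece | 29 | -65 | 30, -70 |
| Slider | -39 | about 5 | -39, 0 |

- **Tolerance:** All four parts are within it, and the pictures show everything upright, flat and released.
- **Forces:** The highest force I read while drawing the slider was about 5 N, at the grip, and about 10 N as it touched the tray floor.
- **Bystanders:** In the final side picture the bottle and both jars look where they started, and the final wrist picture shows the edge of the dish.

**Disagreements:** The image comparison around the specimen jar differed more than around the bottle and the other jar. I put that down to shadow, since the jar's own position in the picture did not change. The last tray corner measurements were 2 to 4 mm off the earlier ones along the tray, and I had not measured the dish again.

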